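# Close the quick clamp of the tofu press

### The arm

A 6-joint arm with a two-finger parallel gripper is mounted at the origin on a cart in front of the work surface, level with it; the furniture and walls round the work are solid. World frame = base frame: x ahead of the robot, y to its left, z up, the work surface at z = 0. Lengths are in m, angles in rad, forces in N, time in s.
With the tool pointing down it reaches from about 0.35 to 0.975 m from the base axis. Payload 17.4 kg.
Tool frame: the origin (TCP) lies at the very end of the fingers, on their centre line; the grasp point (between the pads) lies 19 mm behind it; z points along the fingers, y is the line along which they close (so a half turn about z gives the same grasp; the last joint's range is limited). The gripper opens to 85 mm and grips with 20 to 120 N. Pads are 22 mm wide; open, the fingers measure 114 mm over their backs; the gripper's body (76 mm by 85 mm) begins 54 mm behind the grasp point. The pads swing forward as they close: fully open they stand 13 mm farther back than shut.
Start: joints at [1.31, 0.116, 1.442, -0, 1.584, -0.038], TCP at [0.149, 0.658, 0.203] pointing down, gripper open.
Joint ranges: [-2.83, 2.83], [-0.83, 2.19], [0.07, 2.5], [-1.14, 4.28], [0.01, 3], [-2.97, 2.97]. Speed limits (rad/s): [1.89, 1.89, 2.22, 3.14, 3.14, 3.14].

### API

Orientations are given as a 3x3 rotation matrix whose columns are the frame's x, y, z axes.
In Python, from plant import arm gives the robot as it stands.
- The arm moves only by the tool carry_out, never from a script. Its argument "targets" is a list of rows, each a list of 2 entries, a list of its own where there are three numbers: the shift along the tool's x, y, z in units of 40 mm (1.0 is 40 mm), then the turn about the tool's z in units of 5 degrees (1.0 is 5 degrees). In form: [[[dx, dy, dz], turn], ...]. A call has 1 to 12 rows; each row shifts and turns the commanded pose from where the row before left it, along the tool's axes as they then stand; what a row does not reach is not made up. A row lasts 1/12 s, in which the tool goes at most 41.7 mm and 7.16 degrees, less where a joint would pass 70% of its speed; a pose out of reach is approached as far as the arm can. A call is refused whole if a number of a shift passes 1 or a number of a turn 1, either way. A call with a gripper value outside its range is refused whole. "gripper" is the finger opening in mm, from 0 to 85.4, set as the call begins (left out, the last holds). The fingers move at their own pace and stop on an object; "newtons" is the grip in N (left out, the last holds). Time passes only in rows, so rows that do not move let the fingers close. It gives the time, the measured TCP pose, the force, the opening and the grip force at its end, in the units of the state.
- arm.sense(): the state, without advancing time (a new reading comes with each control period).
- arm.grab_frame(name): name is "scene" or "side" or "wrist"; returns a dict with "img" (420x560x3 uint8, blue, green, red), "range_z" (420x560 float32, m along the optical axis (not along the pixel's ray), 0 where there is no reading), "fovy" (degrees; the focal length in pixels is half the picture's height over the tangent of half this angle, whatever the lens; pixels are square), "cx", "cy" (the principal point, pixels), "T" (4x4, takes a point from camera to world coordinates); the wrist camera has in their place "mount" (4x4, takes a point from camera to tool coordinates, whose origin is the TCP and whose axes are the flange's). Camera axes: x right, y down, z forward; pixel columns grow to the right and rows downward; lengths in m; the calibration is good to about 2 mm. The wrist camera is an equidistant fisheye: a pixel r from the principal point sees the ray r / f radians off the axis. A picture is of the moment at which its call begins: read the wrist's pose just before it.
- arm.hand_in(): hands the job in; it is judged then, once.
The state is a dict: "time_s": time; "joint_positions": joint angles; "joint_vel": joint speeds; "effort": joint torques, N m; "tool_pos": TCP position; "orientation": TCP orientation; "contact_force": force on the tool from outside, world axes, zero at the start; "torque": the same for the moment, N m; "finger_gap": opening from 0.0 (shut) to 1.0 (fully open); "grasp_force": force on a finger pad.
Only numpy, scipy, OpenCV 4.12 (cv2) and the standard library are available. Lean on these libraries where they do the work, as an engineer would, in place of code of your own. Each camera call takes 0.05 s, during which the arm holds its last target. There are 200 camera calls.

### The job

Close the quick clamp of the tofu press: with a finger, push the upright steel strap over until it lies flat on the wooden press plate, then push the cam lever at the other end over and fully down on top of the strap. Only push these parts: do not lift, tip or shove the press, and leave the mill, tin, mug and bowl round it where they stand.

Things in the scene. Friction and masses are not known exactly. Their poses are not given: they have to be found in the camera images.
- press: Tofu press, loose, about 2 kg on rubber feet: wooden board 80 (x) x 230 (y) x 18 mm with a slotted steel mould (72 x 106 mm) and a wooden press plate (its top 70 mm above the worktop). Origin at the centre of the underside; z up, y along the board from the cam lever end (-y) to the strap hinge end (+y). Symmetrical about x = 0. A wall cabinet hangs 0.57 m above the worktop behind it.
- strap_pivot (a point): Axis of the strap's hinge, at x = 0, y = +70, z = 73 mm in the press frame; the axis is along the press's x. Axes as the press.
- strap (a joint): Angle of the steel strap (28 mm wide, 5 mm thick, its end 142 mm from the pivot). 0 = flat on the press plate, pointing to the press's -y, top face 75.5 mm above the worktop; pi/2 = upright; 1.95 = stop, leaning outwards to +y. Starts about upright or leaning out. Held by friction at any angle; about 1 N pushes it at 90 mm from the pivot.
- strap_tip (a point): Middle of the free end of the strap, on its outer (upper when down) face, 140 mm from the pivot; moves with the strap.
- lever_pivot (a point): Axis of the cam lever, at x = 0, y = -85, z = 82 mm in the press frame; the axis is along the press's x. Axes as the press.
- lever (a joint): Angle of the cam lever (bar 14 mm wide, 8 mm thick, centred on the pivot's radius, black paddle 24 mm wide over its last 34 mm, end 80 mm from the pivot). 0 = stop, up and leaning 0.25 rad outwards (-y); 0.25 = upright; grows as pushed inwards (+y) and down; 1.82 = fully down, level, top face 86 mm above the worktop. Friction holds it anywhere; 2.5 N at 60 mm moves it.
- lever_tip (a point): Middle of the lever's free end, 80 mm from the pivot, half-way through its thickness; moves with the lever.
- mill: Salt mill with a grey top, 44 x 44 x 90 mm, loose, behind the press. Leave alone. Origin at the centre of its underside, as for the next three.
- tin: Low food tin, 76 x 76 x 58 mm, loose, behind the press. Leave alone.
- mug: Blue-grey mug, 84 x 113 x 88 mm, loose, beyond the strap hinge end of the press. Leave alone.
- bowl: White bowl, 114 x 115 x 56 mm, loose, beyond the cam lever end of the press. Leave alone.

How it is judged:
On the way, in this order (a step that is already met when the one before it is completed fails the run):
1. a finger pushes the strap over (strap between 1.4 and 0.15 rad and touched by the fingers) while the lever still stands up (value of joint strap between 0.15 and 1.4 rad and value of joint lever below 0.6 rad and contact force between the fingers and press above 0.1 N), for 0.05 s.
2. the strap lies flat on the press plate (within 0.06 rad) while the lever still stands up (value of joint strap below 0.06 rad and value of joint lever below 0.6 rad), for 0.1 s.
3. a finger pushes the lever over (value of joint strap below 0.06 rad and value of joint lever between 0.65 and 1.7 rad and contact force between the fingers and press above 0.1 N), for 0.05 s.
4. the lever is fully down (within 0.1 rad of its stop) on the flat strap (value of joint strap below 0.06 rad and value of joint lever above 1.72 rad), for 0.2 s.
At the end, for the whole second after the job is handed in: Strap flat on the press plate (joint below 0.06 rad), cam lever fully down (joint above 1.72 of 1.82 rad), press at rest, level and within 30 mm of where it stood, mill, tin, mug and bowl within 20 mm of where they stood (all of step 4 and distance of press from where it was at the start of the episode below 0.03 m and angle between press's own z axis and vertical below 0.05 rad and linear speed of press below 0.02 m/s and distance of each of mill, tin, mug, bowl from where it was at the start of the episode below 0.02 m); the robot touches nothing.
It fails at once if the press is shoved more than 30 mm, lifted more than 10 mm or tipped more than 0.1 rad (distance of press from where it was at the start of the episode above 0.03 m or height (world z) of press above 0.01 m or angle between press's own z axis and vertical above 0.1 rad).
It fails at once if the mill, tin, mug or bowl is moved or lifted more than 20 mm (distance of any of mill, tin, mug, bowl from where it was at the start of the episode above 0.02 m).
It fails at once if the lever is pushed over before the strap is down (value of joint lever above 0.8 rad and value of joint strap above 0.2 rad).
It also fails if it takes over 51 s, if anything falls off the work surface, if the arm or the gripper's body presses on something with over 40 N, if the wrist force passes 120 N, or if a joint passes its speed limit or range.

## Working session

There is one attempt and no reset: what is moved stays moved. The work goes in short steps, Python scripts to look and compute and a tool call to move; the robot and the scene stay as the last step left them, time stands still between calls to the robot, and variables do not carry over. Pictures are saved under pics/ and viewed, at most 10 in all, crops included, and the job is handed in when it is done.

Besides the shell and the picture viewer there is one more tool, called by a JSON object that holds its "name" and its "arguments". carry_out: Moves the arm, as the interface text tells. Its arguments: {"type":"object","properties":{"targets":{"type":"array"},"gripper":{"type":"number"},"newtons":{"type":"number"}},"required":["targets"]}

```bash
mkdir -p pics
python3 - <<'E'
from plant import arm
import cv2,numpy as np
s=arm.sense();print(s['time_s'],s['tool_pos'],np.round(s['orientation'],3))
for n in('scene','side'):
    f=arm.grab_frame(n);cv2.imwrite(f'pics/{n}0.png',f['img']);np.savez(f'{n}0.npz',**f)
    print(n,np.round(f['T'],3),f['fovy'])
E
```

```text
0.0 [0.14909392 0.65809249 0.20206936] [[-0.975  0.221 -0.   ]
 [ 0.221  0.975 -0.001]
 [ 0.    -0.001 -1.   ]]
scene [[ 0.853 -0.357  0.381  0.18 ]
 [-0.522 -0.579  0.627 -0.578]
 [-0.004 -0.733 -0.68   0.792]
 [ 0.     0.     0.     1.   ]] 52.56250003502567
side [[ 1.     0.026 -0.001  0.549]
 [ 0.019 -0.7    0.714 -0.763]
 [ 0.018 -0.714 -0.7    0.896]
 [ 0.     0.     0.     1.   ]] 48.88620965224393
```

View pics/scene0.png

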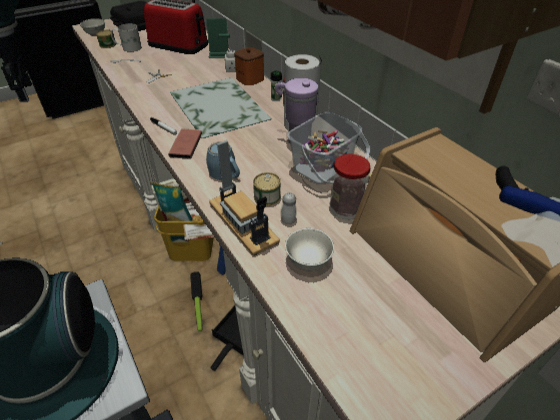

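View pics/side0.png

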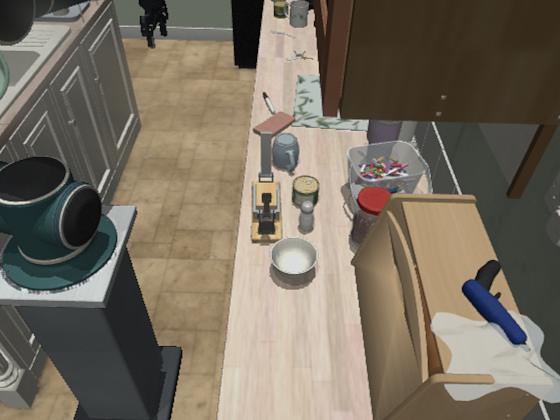

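The press lies around scene (245,215) and side (267,205). The strap is upright at side (265,155), the lever is upright at (267,212), and the bowl is nearest. Next I'll get 3D positions.

```bash
cat > h.py <<'E'
import numpy as np,cv2
def cloud(f):
    r=np.asarray(f['range_z'],float);h,w=r.shape;F=h/2/np.tan(np.radians(float(f['fovy']))/2)
    v,u=np.mgrid[:h,:w];p=np.dstack([(u-f['cx'])/F*r,(v-f['cy'])/F*r,r,np.ones_like(r)])@np.asarray(f['T']).T
    p=p[...,:3];p[r==0]=np.nan;return p
E
python3 - <<'E'
from h import *
for n,box in(('scene',(125,290,190,350)),('side',(115,285,235,340))):
    f=np.load(n+'0.npz');p=cloud(f);a,b,c,d=box
    cv2.imwrite(f'pics/{n}crop.png',cv2.resize(f['img'][a:b,c:d],None,fx=3.5,fy=3.5,interpolation=cv2.INTER_CUBIC))
    q=p[a:b,c:d].reshape(-1,3)
    pts={'scene':[(226,155),(228,185),(262,205),(262,235),(240,210),(278,243),(265,250),(211,203),(230,193),(289,205),(267,180)],'side':[(265,140),(265,170),(267,200),(267,225),(256,240),(280,240),(307,210),(306,185),(285,150)]}[n]
    for u,v in pts: print(n,u,v,np.round(p[v,u],3))
    np.save(n+'p.npy',p)
    b=q[(q[:,2]>.012)&(q[:,2]<.023)]
    print(len(b),b.min(0),b.max(0))
E
```

```text
scene 226 155 [0.516 0.213 0.174]
scene 228 185 [0.512 0.211 0.081]
scene 262 205 [0.518 0.042 0.14 ]
scene 262 235 [0.524 0.059 0.023]
scene 240 210 [0.499 0.12  0.072]
scene 278 243 [0.554 0.032 0.002]
scene 265 250 [0.515 0.03  0.001]
scene 211 203 [0.469 0.24  0.016]
scene 230 193 [0.516 0.213 0.05 ]
scene 289 205 [0.615 0.078 0.065]
scene 267 180 [0.624 0.203 0.055]
1677 [ 0.46829563 -0.09784184  0.01201205] [0.89573077 0.61335316 0.0229942 ]
side 265 140 [0.507 0.215 0.193]
side 265 170 [0.506 0.213 0.094]
side 267 200 [0.518 0.048 0.138]
side 267 225 [0.518 0.056 0.042]
side 256 240 [0.491 0.028 0.015]
side 280 240 [ 0.552 -0.005  0.054]
side 307 210 [0.619 0.076 0.08 ]
side 306 185 [0.62  0.201 0.055]
side 285 150 [0.56  0.334 0.073]
1619 [ 0.45670259 -0.09575788  0.01201173] [0.65632058 0.61453271 0.02298861]
```

View pics/scenecrop.png

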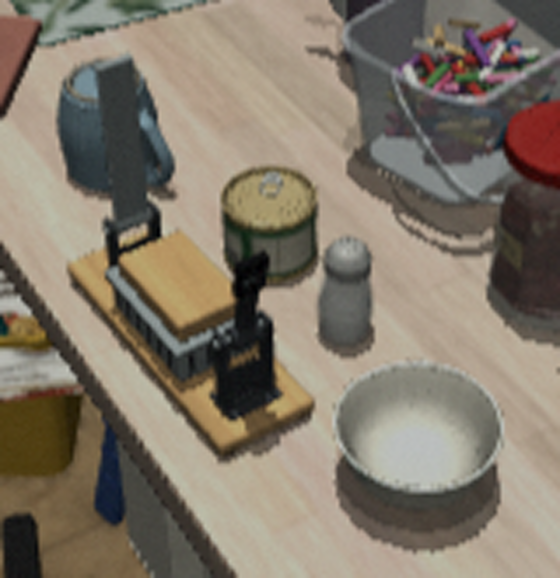

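View pics/sidecrop.png

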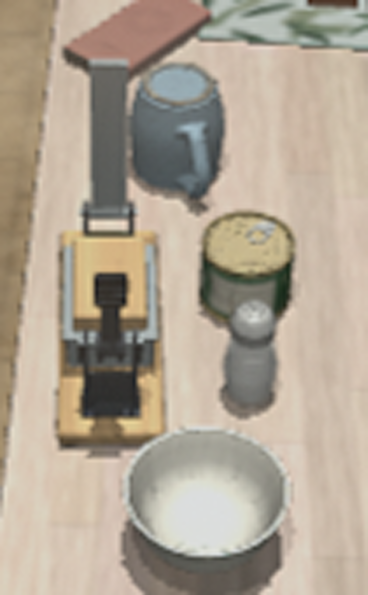

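The strap is upright and the lever stands up, clear of the bowl and mill. The mug is beyond the strap. I'll fit the press pose.

Run:
```python
from h import *
P=[np.load(n+'p.npy').reshape(-1,3) for n in('scene','side')]
for p in P:
    p=p[~np.isnan(p).any(1)]
    S=lambda x0,x1,y0,y1,z0,z1:p[(p[:,0]>x0)&(p[:,0]<x1)&(p[:,1]>y0)&(p[:,1]<y1)&(p[:,2]>z0)&(p[:,2]<z1)]
    for nm,bx in(('board',(.45,.575,.0,.27,.014,.021)),('plate',(.45,.575,.04,.24,.066,.074))):
        q=S(*bx);c,sz,a=cv2.minAreaRect(q[:,:2].astype(np.float32));print(nm,len(q),np.round(c,4),np.round(sz,4),a)
    for z in(.09,.12,.15,.18,.2):
        q=S(.45,.575,.18,.27,z,z+.02);print('strap',z,len(q),q.min(0).round(4),np.median(q,0).round(4),q.max(0).round(4))
    q=S(.45,.575,.15,.32,.09,.3);print('straptop',q[:,2].max())
    for z in(.09,.11,.13,.15):
        q=S(.48,.56,.0,.10,z,z+.02);len(q) and print('lever',z,len(q),q.min(0).round(4),np.median(q,0).round(4),q.max(0).round(4))
    q=S(.52,.64,.25,.42,.05,.1);print('mug',q.min(0),q.max(0))
```

```text
board 696 [0.513  0.1437] [0.0798 0.2317] 2.95001482963562
plate 570 [0.5138 0.1349] [0.0567 0.1702] 2.505056142807007
strap 0.09 61 [0.4967 0.2103 0.0904] [0.5109 0.2129 0.0997] [0.5241 0.2171 0.1098]
strap 0.12 65 [0.4961 0.2086 0.1201] [0.5098 0.2123 0.1304] [0.5245 0.2164 0.1395]
strap 0.15 71 [0.496  0.2097 0.1503] [0.5094 0.2129 0.1607] [0.5245 0.2171 0.1699]
strap 0.18 77 [0.4966 0.2095 0.1802] [0.5097 0.213  0.1894] [0.5243 0.2162 0.1995]
strap 0.2 70 [0.4953 0.2097 0.2004] [0.5091 0.2133 0.2094] [0.5236 0.2172 0.2162]
straptop 0.21617981395224972
lever 0.09 36 [0.5077 0.0486 0.0901] [0.5152 0.053  0.0977] [0.5263 0.0593 0.1096]
lever 0.11 37 [0.508  0.0454 0.1105] [0.5165 0.0485 0.1196] [0.5301 0.0554 0.1299]
lever 0.13 49 [0.5063 0.0405 0.1301] [0.5141 0.0439 0.1408] [0.5295 0.0504 0.1498]
lever 0.15 49 [0.5064 0.0395 0.1508] [0.5184 0.0417 0.1576] [0.5302 0.0478 0.162 ]
mug [0.52144056 0.30838761 0.05013161] [0.60137697 0.40243674 0.08978774]
board 516 [0.5127 0.1435] [0.0796 0.2317] 2.8232977390289307
plate 399 [0.5135 0.1322] [0.055  0.1632] 3.180267333984375
strap 0.09 63 [0.4956 0.2084 0.0903] [0.5092 0.2132 0.0997] [0.5228 0.218  0.1099]
strap 0.12 68 [0.4958 0.2092 0.1202] [0.5093 0.2132 0.1303] [0.5227 0.2181 0.1394]
strap 0.15 67 [0.4961 0.2101 0.1502] [0.5094 0.2138 0.1592] [0.5225 0.2178 0.1697]
strap 0.18 68 [0.4964 0.2106 0.1802] [0.5095 0.2142 0.1895] [0.5224 0.2183 0.1998]
strap 0.2 73 [0.4965 0.2105 0.2001] [0.5094 0.2142 0.2091] [0.5223 0.2195 0.2187]
straptop 0.21874481896752285
lever 0.09 37 [0.4978 0.0495 0.0901] [0.5156 0.0539 0.0969] [0.5353 0.0661 0.1093]
lever 0.11 30 [0.5108 0.046  0.1106] [0.5182 0.05   0.12  ] [0.5232 0.0534 0.1294]
lever 0.13 49 [0.5062 0.0414 0.1302] [0.5183 0.0454 0.139 ] [0.528  0.0483 0.1496]
lever 0.15 48 [0.5066 0.0389 0.1502] [0.5173 0.0431 0.1591] [0.5281 0.0491 0.1635]
mug [0.52115174 0.30676736 0.05003931] [0.60296158 0.40408821 0.09186293]
```

{"name": "carry_out", "arguments": {"targets": [[[0,0,0],-0.8],[[0,0,0],-0.8],[[0,0,0],-0.8],[[0,0,0],-0.75],[[-0.5,-0.5,0],0],[[-0.6,-0.6,0],0],[[-0.6,-0.6,0],0],[[-0.6,-0.6,0],0],[[-0.6,-0.6,0],0],[[-0.6,-0.6,0],0],[[-0.5,-0.5,0],0],[[0,0,0],0]], "gripper": 0}}

```text
time_s: 1.1
tool_pos: [0.3203, 0.504, 0.2027]
orientation: [[-0.999, -0.049, 0.001], [-0.049, 0.999, -0.001], [-0.001, -0.001, -1.0]]
contact_force: [0.5, 0.2, 0.7]
finger_gap: 0.002
grasp_force: 0.0
```

```bash
cat >> h.py <<'E'
def st():
    from plant import arm
    s=arm.sense();R=np.array(s['orientation']);a=np.radians(2.9);c,n=np.cos(a),np.sin(a)
    d=np.array(s['tool_pos'])-[.513,.1436,0];M=np.array([[c,n,0],[-n,c,0],[0,0,1]])
    print('t',s['time_s'],'press mm',(M@d*1000).round(1),'F',(M@np.array(s['contact_force'])).round(2),'gap',s['finger_gap']);print((M@R).round(3).tolist())
E
python3 -c "from h import*;st()"
```

```text
t 1.1 press mm [-174.3  369.7  202.7] F [0.53 0.21 0.72] gap 0.0019835536608454486
[[-1.0, 0.002, 0.001], [0.002, 1.0, -0.001], [-0.001, -0.001, -1.0]]
```

{"name": "carry_out", "arguments": {"targets": [[[-0.44,-0.6,0],0],[[-0.44,-0.6,0],0],[[-0.44,-0.6,0],0],[[-0.44,-0.6,0],0],[[-0.44,-0.6,0],0],[[-0.44,-0.6,0],0],[[-0.44,-0.6,0],0],[[-0.44,-0.6,0],0],[[-0.44,-0.6,0],0],[[-0.4,-0.5,0],0],[[0,0,0],0]]}}

```text
time_s: 2.02
tool_pos: [0.5057, 0.2776, 0.2023]
orientation: [[-0.999, -0.049, -0.0], [-0.049, 0.999, -0.001], [0.0, -0.001, -1.0]]
contact_force: [0.2, 0.6, 0.2]
finger_gap: 0.002
grasp_force: 0.0
```

Run:
```python
from h import*
st()
from plant import arm
f=arm.grab_frame('side');cv2.imwrite('pics/s1.png',cv2.resize(f['img'][80:290,190:380],None,fx=2.8,fy=2.8))
```

```text
t 2.0167 press mm [ -0.5 134.2 202.3] F [0.21 0.55 0.23] gap 0.0021642520538625557
[[-1.0, 0.001, -0.0], [0.001, 1.0, -0.001], [0.0, -0.001, -1.0]]
```

View pics/s1.png

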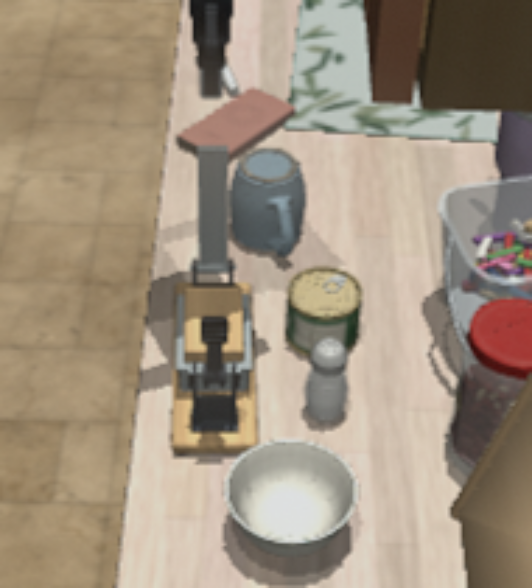

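The arm is clear, with the gripper above and behind the strap at crop (210,60). Next I'll come down to contact height and start the arc.

{"name": "carry_out", "arguments": {"targets": [[[0,-0.3,0.3],0],[[0,-0.3,0.4],0],[[0,-0.2,0.2],0],[[0,-0.2,0],0],[[0,-0.3,0.02],0],[[0,-0.3,0.04],0],[[0,-0.28,0.1],0],[[0,-0.28,0.1],0],[[0,-0.25,0.18],0],[[0,-0.25,0.18],0],[[0,0,0],0],[[0,0,0],0]]}}

```text
time_s: 3.07
tool_pos: [0.5091, 0.1734, 0.1414]
orientation: [[-0.999, -0.051, -0.001], [-0.051, 0.999, -0.0], [0.001, -0.0, -1.0]]
contact_force: [-0.1, 0.7, 0.6]
finger_gap: 0.004
grasp_force: 0.0
```

Run:
```python
from h import*
st()
from plant import arm
f=arm.grab_frame('side');cv2.imwrite('pics/s2.png',cv2.resize(f['img'][80:290,190:380],None,fx=2.8,fy=2.8))
```

```text
t 3.0667 press mm [ -2.4  29.9 141.4] F [-0.07  0.66  0.59] gap 0.004141473431535042
[[-1.0, -0.0, -0.001], [-0.0, 1.0, -0.0], [0.001, -0.0, -1.0]]
```

View pics/s2.png

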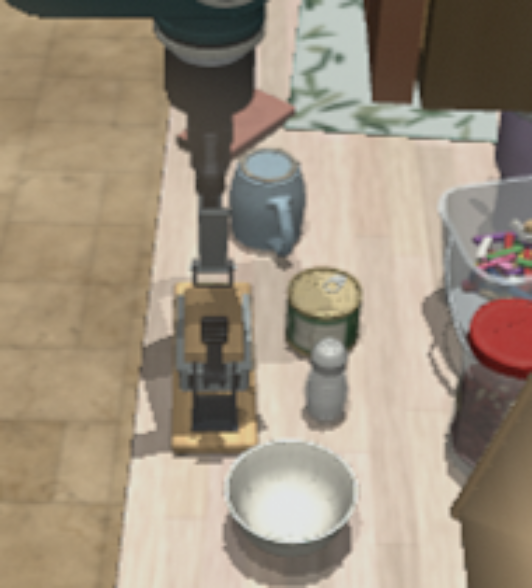

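The hand overlaps the strap in this view at crop (212,210), so I'll check the strap angle by depth.

Run:
```python
from h import*
from plant import arm
a=np.radians(2.9);c,n=np.cos(a),np.sin(a);M=np.array([[c,n,0],[-n,c,0],[0,0,1]])
for nm in('side','scene'):
    f=arm.grab_frame(nm);p=((cloud(f)-[.513,.1436,0])@M.T*1000).reshape(-1,3)
    q=p[(abs(p[:,0])<12)&(p[:,1]>-60)&(p[:,1]<110)&(p[:,2]>80)&(p[:,2]<260)]
    for z in range(80,260,12):
        s=q[(q[:,2]>=z)&(q[:,2]<z+12)]
        if len(s):print(nm,z,len(s),np.percentile(s[:,1],[0,50,100]).round())
```

```text
side 80 19 [56. 63. 66.]
side 92 17 [50. 55. 60.]
side 104 18 [45. 48. 52.]
side 116 18 [37. 41. 45.]
side 128 16 [31. 35. 38.]
side 140 16 [24. 28. 30.]
side 152 19 [17. 20. 24.]
side 164 21 [10. 14. 16.]
side 176 26 [ 3.  8. 27.]
side 188 64 [-2. 15. 27.]
side 200 9 [16. 18. 23.]
side 212 10 [-4. -2.  3.]
side 224 8 [-13.  -4.  -1.]
side 236 35 [-24. -14.  40.]
side 248 33 [-33. -25.  14.]
scene 80 15 [56. 61. 64.]
scene 92 14 [50. 54. 57.]
scene 104 17 [44. 47. 51.]
scene 116 16 [37. 39. 44.]
scene 128 16 [29. 32. 36.]
scene 140 15 [22. 25. 30.]
scene 152 17 [15. 19. 22.]
scene 164 25 [ 9. 13. 36.]
scene 176 38 [ 2. 17. 38.]
scene 188 69 [-2. 14. 34.]
scene 200 17 [14. 20. 37.]
scene 212 29 [-6. 15. 39.]
scene 224 20 [-17.   8.  16.]
scene 236 38 [-24.  13.  66.]
scene 248 58 [-33. -25.  78.]
```

{"name": "carry_out", "arguments": {"targets": [[[0,-0.2,0.15],0],[[0,-0.2,0.15],0],[[0,-0.16,0.21],0],[[0,-0.16,0.21],0],[[0,-0.1,0.24],0],[[0,-0.1,0.24],0],[[0,-0.04,0.2],0],[[0,-0.04,0.15],0],[[0,0,0],0],[[0,0,0],0]]}}

```text
time_s: 4.05
tool_pos: [0.5112, 0.1341, 0.0797]
orientation: [[-0.999, -0.052, -0.001], [-0.052, 0.999, -0.0], [0.001, -0.0, -1.0]]
contact_force: [0.9, 0.0, 0.3]
finger_gap: 0.005
grasp_force: 0.0
```

```bash
cat >> h.py <<'E'
def prof(y0,y1,z0,z1,xm=12):
    from plant import arm
    a=np.radians(2.9);c,n=np.cos(a),np.sin(a);M=np.array([[c,n,0],[-n,c,0],[0,0,1]])
    for nm in('side','scene'):
        p=((cloud(arm.grab_frame(nm))-[.513,.1436,0])@M.T*1000).reshape(-1,3)
        q=p[(abs(p[:,0])<xm)&(p[:,1]>y0)&(p[:,1]<y1)&(p[:,2]>z0)&(p[:,2]<z1)]
        for y in range(y0,y1,12):
            s=q[(q[:,1]>=y)&(q[:,1]<y+12)]
            if len(s):print(nm,y,len(s),np.percentile(s[:,2],[0,50,100]).round())
E
python3 -c "
from h import*
st();prof(-120,90,66,180)"
```

```text
t 4.05 press mm [-2.2 -9.4 79.7] F [ 0.91 -0.05  0.32] gap 0.005244629516538786
[[-1.0, -0.002, -0.001], [-0.002, 1.0, -0.0], [0.001, -0.0, -1.0]]
side -108 95 [ 87. 149. 163.]
side -96 104 [ 78.  95. 159.]
side -84 4 [82. 87. 90.]
side -60 12 [119. 175. 178.]
side -48 40 [ 68. 115. 166.]
side -36 34 [ 68. 114. 179.]
side -24 81 [106. 121. 180.]
side -12 6 [102. 105. 179.]
side 0 3 [ 98.  99. 100.]
side 12 1 [93. 93. 93.]
side 24 1 [93. 93. 93.]
side 36 1 [87. 87. 87.]
scene -108 106 [ 81. 148. 161.]
scene -96 111 [ 74.  90. 136.]
scene -84 6 [84. 87. 89.]
scene -72 20 [117. 121. 124.]
scene -60 31 [116. 119. 180.]
scene -48 60 [ 66.  71. 159.]
scene -36 98 [ 67. 111. 179.]
scene -24 120 [ 67. 118. 180.]
scene -12 47 [ 66.  70. 158.]
scene 0 29 [ 67.  70. 162.]
scene 12 30 [ 67.  72. 180.]
scene 24 29 [ 67.  87. 179.]
scene 36 26 [67. 84. 88.]
scene 48 17 [78. 80. 83.]
scene 60 26 [75. 78. 81.]
scene 72 4 [75. 77. 77.]
```

Run:
```python
from plant import arm
import cv2,numpy as np
a=arm.grab_frame('scene')['img'][150:260,190:300];b=arm.grab_frame('side')['img'][130:240,210:320]
cv2.imwrite('pics/s3.png',cv2.resize(np.hstack([a,b]),None,fx=3.6,fy=3.6,interpolation=cv2.INTER_CUBIC))
```

```text
(no output)
```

View pics/s3.png

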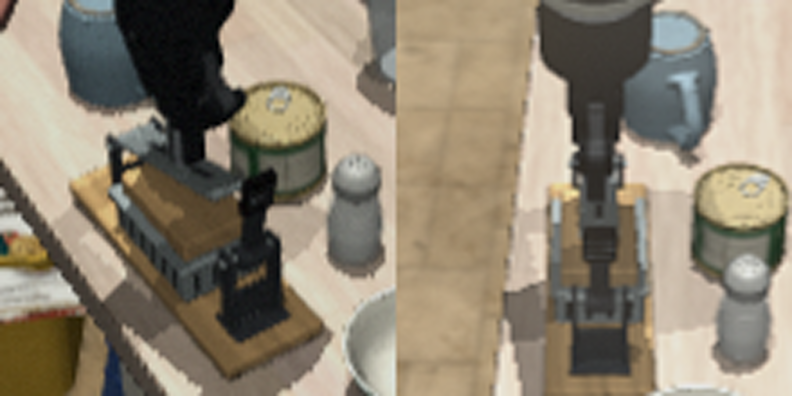

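The finger sits on top of the strap at scene crop (200,165), and the strap is about 19° above flat. The fingertips act about 25 mm above the reported TCP. I'll continue straight down gently.

{"name": "carry_out", "arguments": {"targets": [[[0,0,0.1],0],[[0,0,0.1],0],[[0,0,0.1],0],[[0,0,0.1],0],[[0,0,0.1],0],[[0,0,0.1],0],[[0,0,0],0],[[0,0,0],0]]}}

```text
time_s: 4.92
tool_pos: [0.5112, 0.1341, 0.0557]
orientation: [[-0.999, -0.052, -0.001], [-0.052, 0.999, -0.0], [0.001, -0.0, -1.0]]
contact_force: [0.1, -0.2, -0.7]
finger_gap: -0.004
grasp_force: 0.0
```

```bash
python3 -c "
from h import*
st();prof(-84,90,66,125)"
```

```text
t 4.9167 press mm [-2.3 -9.4 55.7] F [ 0.07 -0.2  -0.72] gap -0.0044995540796065586
[[-1.0, -0.001, -0.001], [-0.001, 1.0, -0.0], [0.001, -0.0, -1.0]]
side -84 3 [88. 89. 91.]
side -72 15 [82. 89. 90.]
side -60 9 [86. 87. 89.]
side -36 6 [106. 109. 118.]
side -24 43 [ 84. 103. 115.]
side -12 2 [80. 82. 83.]
side 0 3 [82. 83. 84.]
side 12 1 [81. 81. 81.]
scene -84 7 [73. 87. 90.]
scene -72 25 [85. 87. 90.]
scene -60 29 [83. 86. 89.]
scene -48 36 [67. 84. 88.]
scene -36 56 [ 68.  84. 115.]
scene -24 75 [ 69.  94. 121.]
scene -12 19 [ 67.  93. 121.]
scene 0 11 [ 69.  81. 113.]
scene 12 18 [68. 79. 82.]
scene 24 22 [70. 78. 82.]
scene 36 24 [67. 78. 81.]
scene 48 24 [74. 76. 78.]
scene 60 35 [72. 76. 80.]
scene 72 4 [75. 77. 78.]
```

{"name": "carry_out", "arguments": {"targets": [[[0,0,0.05],0],[[0,0,0.05],0],[[0,0,0.05],0],[[0,0,0.04],0],[[0,0,0],0],[[0,0,0],0]]}}

```text
time_s: 5.52
tool_pos: [0.5112, 0.1341, 0.0482]
orientation: [[-0.999, -0.052, -0.0], [-0.052, 0.999, -0.0], [0.0, -0.0, -1.0]]
contact_force: [-0.1, -0.4, 0.1]
finger_gap: 0.0
grasp_force: 0.0
```

```bash
python3 -c "
from h import*
st();prof(-84,90,66,125)" | grep -v side
```

```text
t 5.5167 press mm [-2.2 -9.4 48.2] F [-0.09 -0.43  0.13] gap 0.0002270988677015149
[[-1.0, -0.001, -0.0], [-0.001, 1.0, -0.0], [0.0, -0.0, -1.0]]
scene -84 7 [73. 86. 90.]
scene -72 22 [75. 77. 80.]
scene -60 34 [73. 76. 79.]
scene -48 40 [ 67.  77. 125.]
scene -36 47 [ 68.  77. 121.]
scene -24 79 [ 74.  91. 125.]
scene -12 9 [ 75. 115. 122.]
scene 0 7 [ 74.  76. 123.]
scene 12 15 [72. 75. 78.]
scene 24 22 [72. 75. 78.]
scene 36 24 [73. 75. 78.]
scene 48 26 [71. 75. 78.]
scene 60 36 [73. 76. 80.]
scene 72 4 [76. 77. 78.]
```

{"name": "carry_out", "arguments": {"targets": [[[0,0,0.025],0],[[0,0,0.025],0],[[0,0,0],0],[[0,0,0],0]]}}

```text
time_s: 5.95
tool_pos: [0.5115, 0.1341, 0.0469]
orientation: [[-0.999, -0.052, 0.0], [-0.052, 0.999, 0.0], [-0.0, 0.0, -1.0]]
contact_force: [-1.7, -0.5, 5.9]
finger_gap: -0.0
grasp_force: 2.9
```

Force is 5.9 N and the strap is flat. Now I'll lift off and go round to the outer side of the lever.

{"name": "carry_out", "arguments": {"targets": [[[0,0,-0.3],0],[[0,0,-0.7],0],[[0,0,-0.8],0],[[0,0,-0.8],0],[[0,0,-0.6],0],[[-0.05,-0.6,0],0],[[0,-0.7,0],0],[[0,-0.7,0],0],[[0,-0.7,0],0],[[0,-0.6,0],0],[[0,0,0],0],[[0,0,0],0]]}}

```text
time_s: 6.95
tool_pos: [0.5202, 0.0015, 0.1751]
orientation: [[-0.999, -0.05, 0.0], [-0.05, 0.999, 0.0], [-0.0, 0.0, -1.0]]
contact_force: [-0.4, 0.1, 0.0]
finger_gap: 0.006
grasp_force: 0.0
```

Run:
```python
from h import*
st();prof(-120,90,60,165)
from plant import arm
a=arm.grab_frame('scene')['img'][130:270,190:330];b=arm.grab_frame('side')['img'][140:280,200:340]
cv2.imwrite('pics/s4.png',cv2.resize(np.hstack([a,b]),None,fx=2.8,fy=2.8,interpolation=cv2.INTER_CUBIC))
```

```text
t 6.95 press mm [   0.  -142.3  175.1] F [-0.43  0.1   0.01] gap 0.005883414063195191
[[-1.0, 0.001, 0.0], [0.001, 1.0, 0.0], [-0.0, 0.0, -1.0]]
side -108 83 [ 90. 146. 161.]
side -96 102 [ 77.  94. 130.]
side -84 2 [88. 89. 90.]
side -72 9 [75. 76. 80.]
side -60 14 [72. 75. 79.]
side -48 8 [73. 75. 77.]
scene -108 111 [ 84. 147. 162.]
scene -96 110 [ 75.  90. 158.]
scene -84 6 [83. 87. 89.]
scene -72 18 [69. 75. 77.]
scene -60 35 [72. 75. 77.]
scene -48 38 [62. 75. 77.]
scene -36 31 [73. 75. 77.]
scene -24 34 [69. 75. 77.]
scene -12 29 [72. 75. 78.]
scene 0 34 [71. 75. 79.]
scene 12 30 [69. 75. 78.]
scene 24 27 [73. 75. 77.]
scene 36 32 [71. 75. 78.]
scene 48 27 [72. 75. 79.]
scene 60 35 [72. 76. 81.]
scene 72 2 [75. 77. 78.]
```

View pics/s4.png

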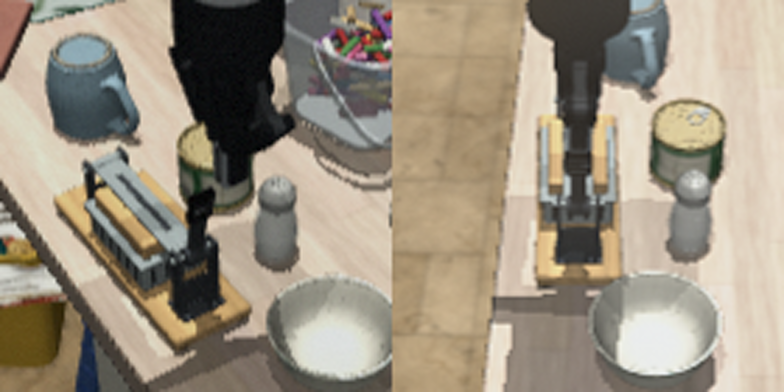

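The strap is flat, the lever is still up, and the hand is above and outside the lever. Next I'll come down and push inwards.

{"name": "carry_out", "arguments": {"targets": [[[0,0,0.6],0],[[0,0,0.6],0],[[0,0,0.35],0],[[0,0.2,0],0],[[0,0.2,0],0],[[0,0.2,0],0],[[0,0.2,0],0],[[0,0.2,0],0],[[0,0.2,0.02],0],[[0,0.2,0.04],0],[[0,0.2,0.06],0],[[0,0,0],0]]}}

```text
time_s: 8.15
tool_pos: [0.5166, 0.0677, 0.1071]
orientation: [[-0.999, -0.053, -0.0], [-0.053, 0.999, 0.0], [0.0, 0.0, -1.0]]
contact_force: [-0.6, -0.3, 0.7]
finger_gap: -0.004
grasp_force: 0.0
```

```bash
python3 -c "
from h import*
st();prof(-130,0,78,180)"
```

```text
t 8.15 press mm [ -0.2 -76.  107.1] F [-0.65 -0.26  0.66] gap -0.00363247533596549
[[-1.0, -0.002, -0.0], [-0.002, 1.0, 0.0], [0.0, 0.0, -1.0]]
side -106 3 [85. 89. 91.]
side -94 127 [ 79.  99. 169.]
side -82 83 [ 80. 113. 160.]
side -70 8 [ 78. 123. 135.]
side -46 1 [79. 79. 79.]
side -34 3 [79. 79. 79.]
side -22 1 [78. 78. 78.]
scene -106 17 [82. 85. 90.]
scene -94 145 [ 79. 144. 180.]
scene -82 109 [ 79. 117. 180.]
scene -70 38 [115. 145. 180.]
scene -58 5 [152. 155. 157.]
scene -46 1 [78. 78. 78.]
scene -10 1 [78. 78. 78.]
```

{"name": "carry_out", "arguments": {"targets": [[[0,0.2,0.1],0],[[0,0.2,0.1],0],[[0,0.13,0.14],0],[[0,0.13,0.14],0],[[0,0.09,0.18],0],[[0,0.09,0.18],0],[[0,0.04,0.15],0],[[0,0.04,0.1],0],[[0,0,0.05],0],[[0,0,0],0],[[0,0,0],0]]}}

```text
time_s: 9.17
tool_pos: [0.5147, 0.1028, 0.0617]
orientation: [[-0.999, -0.052, -0.001], [-0.052, 0.999, -0.0], [0.001, -0.0, -1.0]]
contact_force: [0.6, -0.6, 0.2]
finger_gap: -0.0
grasp_force: 0.0
```

```bash
python3 -c "
from h import*
st();prof(-130,30,68,130)"
```

```text
t 9.1667 press mm [ -0.3 -40.8  61.7] F [ 0.53 -0.58  0.16] gap -0.0001468903026746581
[[-1.0, -0.001, -0.001], [-0.001, 1.0, -0.0], [0.001, -0.0, -1.0]]
side -106 2 [88. 88. 89.]
side -94 57 [81. 89. 97.]
side -82 11 [76. 90. 94.]
side -70 28 [ 76.  87. 109.]
side -58 95 [ 73. 101. 123.]
side -46 20 [ 74.  77. 111.]
side -34 8 [74. 76. 88.]
side -22 1 [77. 77. 77.]
scene -106 1 [90. 90. 90.]
scene -94 67 [77. 88. 94.]
scene -82 22 [72. 88. 93.]
scene -70 36 [73. 85. 90.]
scene -58 111 [ 71. 103. 130.]
scene -46 42 [ 72.  95. 129.]
scene -34 21 [71. 84. 91.]
scene -22 27 [73. 89. 93.]
scene -10 17 [72. 86. 92.]
scene 2 16 [73. 75. 78.]
scene 14 28 [70. 75. 78.]
scene 26 15 [68. 74. 78.]
```

Nearly down, so I'll press on until the force rises.

{"name": "carry_out", "arguments": {"targets": [[[0,0,0.05],0],[[0,0,0.05],0],[[0,0,0.03],0],[[0,0,0],0],[[0,0,0],0],[[0,0,0],0]]}}

```text
time_s: 9.77
tool_pos: [0.5152, 0.1032, 0.0574]
orientation: [[-0.999, -0.052, 0.001], [-0.052, 0.999, 0.0], [-0.001, 0.0, -1.0]]
contact_force: [-0.8, 2.2, 7.6]
finger_gap: 0.001
grasp_force: 3.5
```

{"name": "carry_out", "arguments": {"targets": [[[0,0,0.03],0],[[0,0,0],0],[[0,0,0],0],[[0,0,0],0],[[0,0,-0.3],0],[[0,0,-0.6],0],[[0,0,-0.8],0],[[0,0,-0.8],0],[[0,0,-0.8],0],[[0,0,0],0],[[0,0,0],0],[[0,0,0],0]]}}

```text
time_s: 10.77
tool_pos: [0.5147, 0.1029, 0.187]
orientation: [[-0.999, -0.052, -0.001], [-0.052, 0.999, -0.0], [0.001, -0.0, -1.0]]
contact_force: [-0.1, 0.0, -0.1]
finger_gap: 0.001
grasp_force: 0.0
```

Run:
```python
from h import*
st();prof(-130,30,68,130)
from plant import arm
a=arm.grab_frame('scene')['img'][130:270,190:330];b=arm.grab_frame('side')['img'][140:280,200:340]
cv2.imwrite('pics/s5.png',cv2.resize(np.hstack([a,b]),None,fx=2.8,fy=2.8,interpolation=cv2.INTER_CUBIC))
```

```text
t 10.7667 press mm [ -0.3 -40.7 187. ] F [-0.13  0.04 -0.1 ] gap 0.0005648130234846919
[[-1.0, -0.001, -0.001], [-0.001, 1.0, -0.0], [0.001, -0.0, -1.0]]
side -94 57 [79. 89. 96.]
side -82 9 [86. 92. 93.]
side -70 29 [71. 85. 90.]
side -58 33 [72. 86. 89.]
side -46 35 [73. 85. 89.]
side -34 35 [72. 85. 90.]
side -22 31 [77. 86. 89.]
side -10 11 [83. 85. 87.]
side 2 15 [73. 76. 78.]
side 14 32 [72. 76. 79.]
side 26 4 [76. 77. 79.]
scene -106 6 [83. 85. 85.]
scene -94 59 [78. 89. 94.]
scene -82 19 [73. 87. 93.]
scene -70 34 [73. 84. 88.]
scene -58 36 [73. 83. 89.]
scene -46 45 [72. 84. 88.]
scene -34 37 [68. 85. 88.]
scene -22 39 [74. 85. 87.]
scene -10 15 [73. 84. 86.]
scene 2 24 [71. 75. 78.]
scene 14 30 [69. 75. 77.]
scene 26 10 [73. 75. 77.]
```

View pics/s5.png

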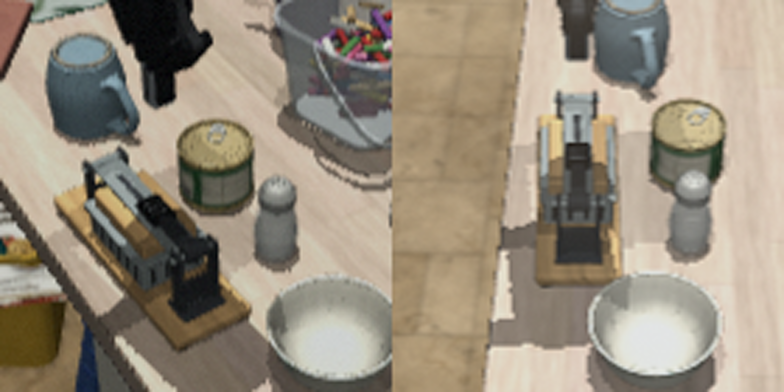

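The strap is flat, the lever is level on top of it at 86 mm, the neighbours are unmoved and the hand is clear.

```bash
python3 -c "
from plant import arm
print(arm.hand_in())"
```

```text
the job is handed in; nothing more can be done
None
```

The clamp is closed and the job is handed in at about 11 s (no verdict came back): the strap is flat, the cam lever is fully down on it, and the press, mill, tin, mug and bowl show no visible movement.

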